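# Press the stern-gland greaser home

## Robot

A 7-joint arm with a two-finger parallel gripper is mounted at the origin on the work surface. World frame = base frame: x ahead of the robot, y to its left, z up, the work surface at z = 0. Lengths are in m, angles in rad, forces in N, time in s.
With the tool pointing down it reaches from about 0.4 to 0.85 m from the base axis. Payload 4.5 kg.
Tool frame: the origin (TCP) lies on the centre line of the jaws, within the pads' length; the fingertips stand ahead of it and the grasp point (between the pads) lies 6 mm ahead of it (r.tcp_to_tips is the x of the fingertips in the tool frame, in m); x points along the fingers, y is the direction in which the jaws open and shut, and the axes are right-handed (so a half turn about x gives the same grasp; the last joint's range is limited). The gripper opens to 88 mm and grips with 3 to 60 N. Pads are 18 mm wide; open, the fingers measure 123 mm over their backs; the gripper's body (75 mm by 187 mm) begins 45 mm behind the grasp point.
Start: joints at [1.221, 0.689, -0.195, 1.565, 0.157, 0.902, -0.215], TCP at [0.234, -0.58, 0.264] pointing down, gripper open.
Joint ranges: [-3.01, 3.01], [-0.46, 2.08], [-1.47, 1.51], [0.13, 2.56], [-1, 4.14], [0.04, 2.09], [-2.66, 2.66]. Speed limits (rad/s): [2.57, 2.57, 3.14, 3.14, 3.14, 3.14, 3.14].

## Interface

Orientations are given as a unit quaternion [x, y, z, w].
In Python, from plant import r gives the robot as it stands.
- The arm moves only by the tool play_rows, never from a script. Its argument "targets" is a list of rows, each a list of 3 entries, a list of its own where there are three numbers: the turn, a rotation vector about the world's x, y, z in rad, then the shift along the world's x, y, z in units of 40 mm (1.0 is 40 mm), then the closure in counts, from 0 (fully open) to 255 (shut). A call has 1 to 5 rows; each row shifts and turns the commanded pose from where the row before left it; what a row does not reach is not made up. A row lasts 1/10 s, in which the tool goes at most 50 mm and 8.59 degrees, less where a joint would pass 70% of its speed; a pose out of reach is approached as far as the arm can. A call is refused whole if a number of a shift passes 1 or a number of a turn 0.15, either way. A call with a gripper value outside its range is refused whole. The fingers move at their own pace and stop on an object; "newtons" is the grip in N (left out, the last holds). Time passes only in rows, so rows that do not move let the fingers close. It gives the time, the measured TCP pose, the force and the opening at its end, in the units of the state.
- r.get_state(): the state, without advancing time (a new reading comes with each control period).
- r.snapshot(name): name is "scene" or "top" or "wrist"; returns a dict with "color" (384x512x3 uint8, red, green, blue), "fx", "fy", "cx", "cy" (pixels), "cam_to_world" (4x4, takes a point from camera to world coordinates). Camera axes: x right, y up, looking along -z (the intrinsics and any distortion apply to the point x, -y, -z); pixel columns grow to the right and rows downward; lengths in m; the calibration is good to about 2 mm. A picture is of the moment at which its call begins. There is no depth.
- r.finish_job(): hands the job in, once; it reports no verdict.
The state is a dict: "clock": time; "q": joint angles; "qd": joint speeds; "joint_torque": joint torques, N m; "tool_pos": TCP position; "eef_rot": TCP orientation; "contact_force": force on the tool from outside, world axes, zero at the start; "moment": the same for the moment, N m; "opening": opening from 0.0 (shut) to 1.0 (fully open).
Only numpy, scipy, OpenCV 4.12 (cv2) and the standard library are available. Lean on these libraries where they do the work, as an engineer would, in place of code of your own. Each camera call takes 0.05 s, during which the arm holds its last target.

## Task

Give the stern-gland greaser its stroke: take the tamper from its leaning rest and, with the tamper's flat foot, press the brass sprung plate inside the green guard squarely down until it bottoms out level, and hold it there for about a second. Then let the plate come back up and leave the tamper standing upright in the middle of the cork coaster, with the other things on the shelf left where they are.

Things in the scene. Friction and masses are not known exactly. Their poses are not given: they have to be found in the camera images.
- tamper_mid (a point): centre (half-way up, on the axis) of the loose tamper: flat round steel foot 56 dia x 14 high, steel neck 20 dia up to 32 above the underside, round wooden handle 28 dia from 32 to 96 above the underside; 96 tall in all, about 0.34 kg, nearly all of it in the foot. z runs along the axis from foot to handle end. At the start it sits in the leaning rest, its axis 27.5 degrees (0.48 rad) from vertical
- tamper_foot (a point): centre of the flat underside of the tamper's foot, 48 below tamper_mid along its axis; same axes
- rest_seat (a point): centre of the sloping seat of the fixed dark wooden rest (100 x 80 footprint), 40 above the shelf; the tamper's underside lies on it. z is vertical. The seat slopes 27.5 degrees down towards the rest's -x, so the handle leans to -x; the rest is turned so that this is the robot's left (+y), give or take 0.45 rad. Lips 8 high stand round the lower half of the seat: lift the tamper along its own axis or up
- greaser_rim (a point): centre of the open top of the greaser's round green guard, 75 above the shelf, fixed and upright (z up). The guard is 84 outside and 72 inside diameter on a flange of 112; a short brass and copper outlet points along +x
- plate_top (a point): centre of the upper face of the round brass sprung plate, 66 dia, inside the guard. At rest 12 below the rim; fully pressed 27 below it. z is the plate's normal. The plate rides on a ball pivot and tips (up to 0.17 rad) to follow what presses it, against a light spring of 0.8 N m per rad
- plunger (a joint): how far the plate's centre has been pressed, in m: 0 up, 0.015 bottomed out. The spring takes 3 N to start and 10.5 N at the bottom, where there is a hard stop
- coaster_top (a point): centre of the upper face of the round cork coaster, 100 dia, 6 thick, fixed flat on the shelf
- cap_a: red plastic fender end cap, loose, domed, 60 dia x 43 high; origin at the centre of its underside; a bystander
- cap_b: second red fender end cap, the same
- wedge: chrome door wedge, loose, 110 x 38 x 31 high, long along its x; origin at the centre of its underside; a bystander
- hourglass: glass hourglass with wooden ends, loose, 68 dia x 120 high; origin at the centre of its underside; a bystander
- penpot: stoneware pen pot with pens, loose, 80 dia x 95 high, pens to 155; origin at the centre of its underside; a bystander
- fusecase: closed aluminium fuse case, loose, 90 x 130 x 49 high, long along its y; origin at the centre of its underside; a bystander
Things that resemble listed ones, but are neither listed nor needed, are in the scene too. What is shaped like the part that bears greaser_rim but purple is not meant. What is shaped like the part that bears tamper_mid but pink is not meant.

How it is judged:
By the outcome, as a careful person would: the job done as asked, in the order asked, and still so for the second after the job is handed in, with the robot touching nothing.
It also fails if it takes over 53 s, if anything falls off the work surface, if the arm or the gripper's body presses on something with over 40 N, if the wrist force passes 120 N, or if a joint passes its speed limit or range.

## Working session

There is one attempt and no reset: what is moved stays moved. The work goes in short steps, Python scripts to look and compute and a tool call to move; the robot and the scene stay as the last step left them, time stands still between calls to the robot, and variables do not carry over. Pictures are saved under pics/ and viewed, and the job is handed in when it is done.

Besides the shell and the picture viewer there is one more tool, called after "Request:" by a JSON object that holds its "name" and its "arguments". play_rows: Moves the arm, as the interface text tells. Its arguments: {"type":"object","properties":{"targets":{"type":"array","items":{"type":"array"}},"newtons":{"type":"number"}},"required":["targets"]}

```bash
ls; mkdir -p pics
python3 - <<'E'
from plant import r
import cv2,pickle
s=r.get_state();print(s); print(r.tcp_to_tips)
for n in("scene","top","wrist"):
    d=r.snapshot(n);pickle.dump(d,open(f"{n}0.pkl","wb"));cv2.imwrite(f"pics/{n}0.png",d["color"][:,:,::-1])
    print(n,d["fx"],d["fy"],d["cx"],d["cy"],d["cam_to_world"].round(4).tolist() if hasattr(d["cam_to_world"],'round') else d["cam_to_world"],[k for k in d])
E
```

```text
pics
{'clock': 0.0, 'q': array([ 1.22083217,  0.68999964, -0.19452126,  1.56631922,  0.15731057,
        0.90248729, -0.21510017]), 'qd': array([-8.21857911e-05, -1.33584081e-03, -1.15411546e-03, -1.81708129e-03,
       -1.08444079e-03, -1.84117866e-06,  1.34465043e-03]), 'joint_torque': array([-1.01569152e-03, -5.27557218e+01, -1.26676016e+00, -1.53427130e+01,
       -5.24713250e-02,  6.58825447e-03,  1.83241118e-04]), 'tool_pos': array([ 0.23375314, -0.57902329,  0.26290701]), 'eef_rot': array([-0.69395462, -0.13550363,  0.69429078, -0.13426115]), 'contact_force': array([ 0.73386596,  0.23695044, -0.17529064]), 'moment': array([ 0.02020853, -0.01384455, -0.0061601 ]), 'opening': 1.0002817963113708}
0.025
scene 355.82409915742653 355.82409915742653 246.4115529924819 191.54492773113452 [[-0.1425, -0.7951, 0.5894, 1.114], [0.9896, -0.1044, 0.0985, 0.0846], [-0.0168, 0.5974, 0.8018, 0.7761], [0.0, 0.0, 0.0, 1.0]] ['color', 'fx', 'fy', 'cx', 'cy', 'cam_to_world']
top 442.50184556644723 442.50184556644723 255.6638100762297 188.62573484125383 [[-0.028, 0.9947, -0.0992, 0.4976], [-0.9993, -0.0253, 0.0287, 0.0254], [0.0261, 0.1, 0.9946, 1.1034], [0.0, 0.0, 0.0, 1.0]] ['color', 'fx', 'fy', 'cx', 'cy', 'cam_to_world']
wrist 278.28983750103816 278.28983750103816 257.4784387431043 189.6866525651469 [[0.3736, 0.8806, 0.2915, 0.3102], [-0.9276, 0.3555, 0.1146, -0.5487], [-0.0027, -0.3133, 0.9497, 0.3845], [0.0, 0.0, 0.0, 1.0]] ['color', 'fx', 'fy', 'cx', 'cy', 'cam_to_world']
```

View pics/scene0.png

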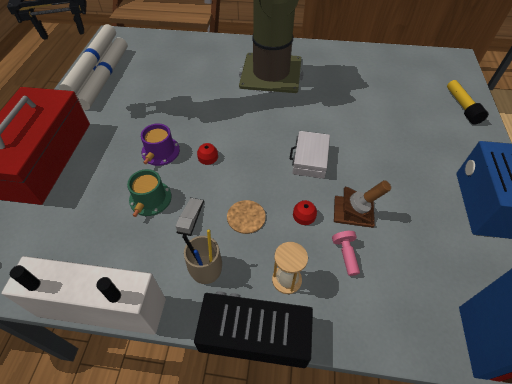

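View pics/top0.png

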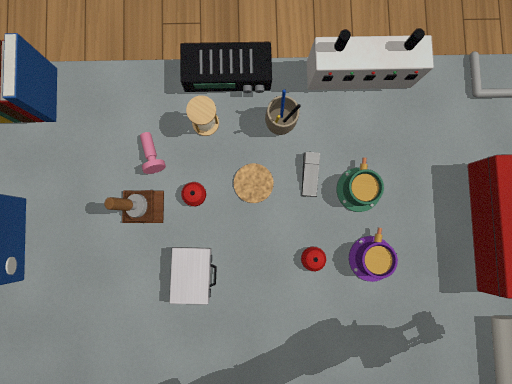

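View pics/wrist0.png

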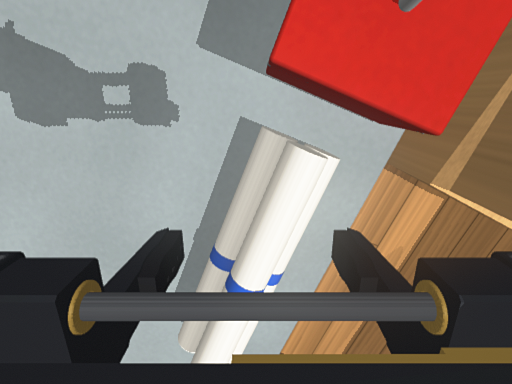

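```bash
cat > h.py <<'E'
import numpy as np,pickle,cv2
def load(f): return pickle.load(open(f,"rb"))
def ray(d,u,v):
    c=np.array([(u-d["cx"])/d["fx"],-(v-d["cy"])/d["fy"],-1]);T=np.array(d["cam_to_world"]);return T[:3,3],T[:3,:3]@c
def onz(d,u,v,z):
    o,k=ray(d,u,v);return o+k*(z-o[2])/k[2]
def proj(d,p):
    T=np.array(d["cam_to_world"]);c=T[:3,:3].T@(np.atleast_2d(p)-T[:3,3]).T
    return np.c_[d["cx"]+d["fx"]*c[0]/-c[2],d["cy"]-d["fy"]*c[1]/-c[2]]
def tri(*a):
    A=np.zeros((3,3));b=np.zeros(3)
    for d,u,v in a:
        o,k=ray(d,u,v);k=k/np.linalg.norm(k);P=np.eye(3)-np.outer(k,k);A+=P;b+=P@o
    return np.linalg.solve(A,b)
def crop(d,x0,y0,x1,y1,s,out):
    cv2.imwrite(out,cv2.resize(d["color"][y0:y1,x0:x1,::-1],None,fx=s,fy=s,interpolation=cv2.INTER_CUBIC))
E
python3 - <<'E'
from h import *
t=load("top0.pkl");s=load("scene0.pkl")
crop(t,95,120,225,220,6,"pics/c1.png");crop(s,320,160,420,240,7,"pics/c2.png");crop(t,320,145,410,205,8,"pics/c3.png");crop(s,120,160,220,240,7,"pics/c4.png")
E
```

```text
(no output)
```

View pics/c1.png

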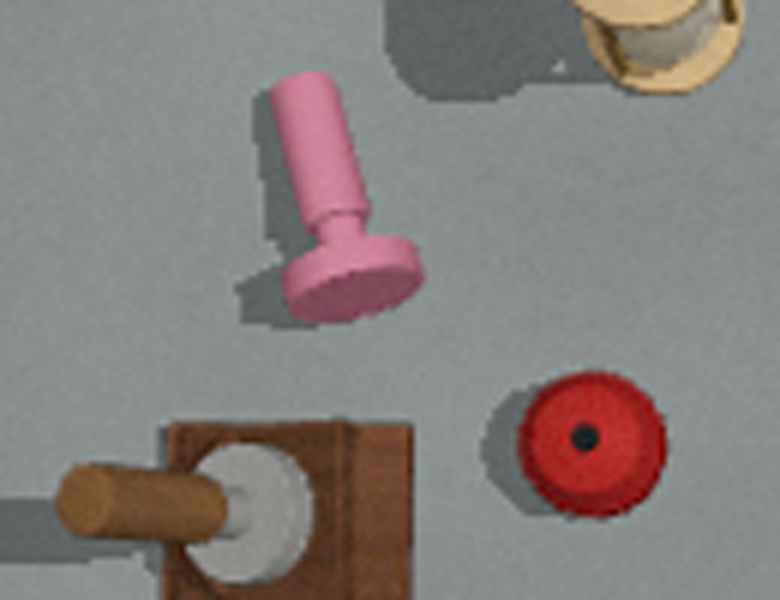

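View pics/c2.png

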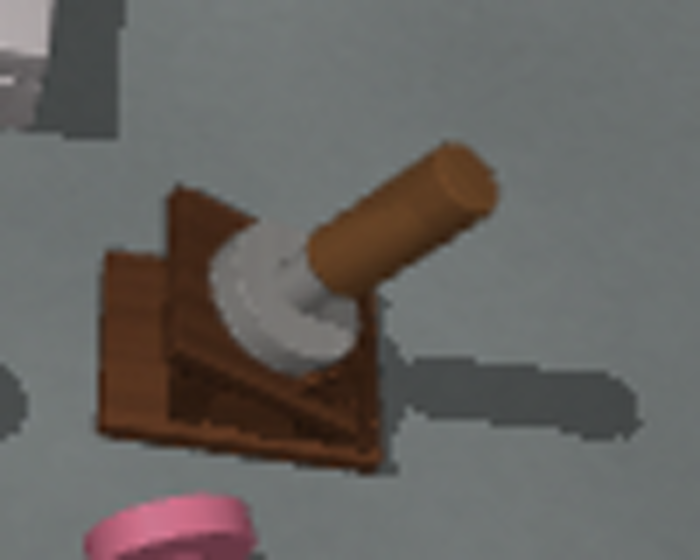

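View pics/c3.png

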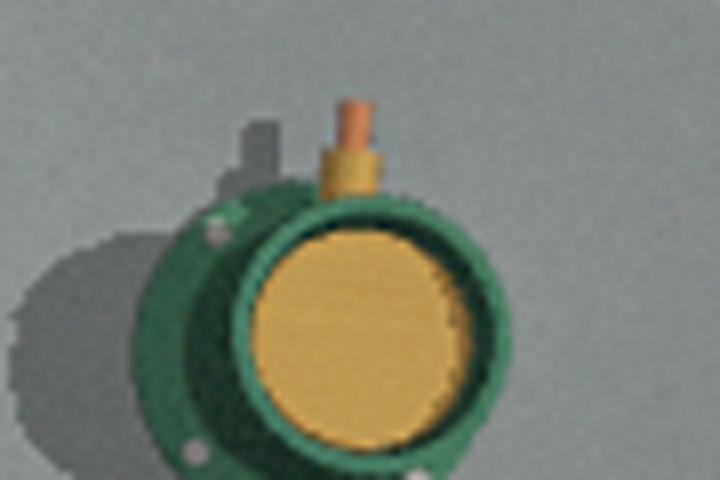

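View pics/c4.png

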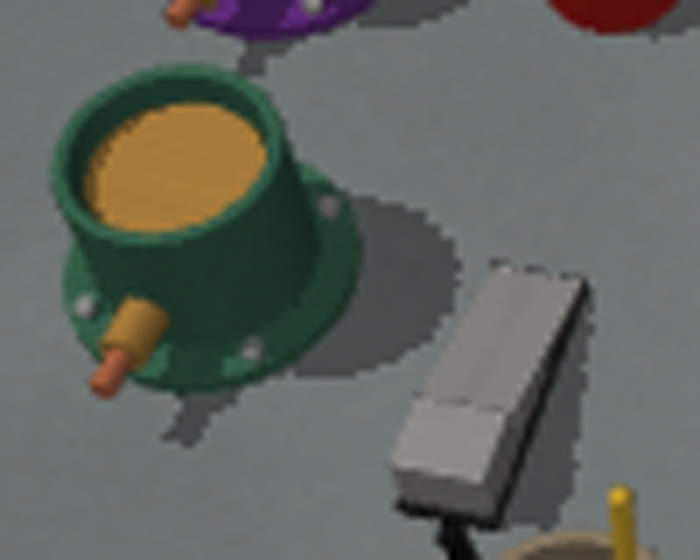

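```bash
cat > fit.py <<'E'
from h import *
from scipy.optimize import least_squares
t=load("top0.pkl");s=load("scene0.pkl")
rt=(366,186.2);rs=(143.8,181.7)
print("rim",onz(t,*rt,.075),onz(s,*rs,.075),tri((t,*rt),(s,*rs)))
# green mask-based coaster centroid
ct=(253,183);
print("handle end",tri((t,109.,203.3),(s,386.8,185.3)))
for n,d,box in(("t",t,(228,158,280,208)),("s",s,(220,195,275,238))):
    x0,y0,x1,y1=box;c=d["color"][y0:y1,x0:x1].astype(int);m=(c[...,0]-c[...,2]>35)&(c[...,0]>100)
    ys,xs=np.nonzero(m);h=cv2.convexHull(np.c_[xs,ys].astype(np.int32));e=cv2.fitEllipse(h)
    u,v=e[0][0]+x0,e[0][1]+y0;print("coaster",n,u,v,e[1],onz(d,u,v,.006))
E
python3 fit.py
```

```text
rim [ 0.59928375 -0.26411581  0.075     ] [ 0.60166901 -0.26281868  0.075     ] [ 0.5994947  -0.26463818  0.07201127]
handle end [0.57144796 0.32256313 0.11960827]
coaster t 253.11273002624512 182.7865695953369 (39.406192779541016, 39.736392974853516) [ 6.21843488e-01 -3.45342942e-04  6.00000000e-03]
coaster s 245.75113677978516 216.2243423461914 (32.91767501831055, 38.45310592651367) [ 6.26295376e-01 -3.92202374e-04  6.00000000e-03]
```

```bash
cat > ov.py <<'E'
from h import *
def circ(c,ax,rad,n=60):
    ax=ax/np.linalg.norm(ax);a=np.cross(ax,[1,0,0.3]);a/=np.linalg.norm(a);b=np.cross(ax,a);th=np.linspace(0,2*np.pi,n)
    return c+rad*(np.cos(th)[:,None]*a+np.sin(th)[:,None]*b)
def tamper(foot,ax): 
    return [circ(foot+h*ax,ax,r) for h,r in((0,.028),(.014,.028),(.014,.01),(.032,.014),(.064,.014),(.096,.014))]
def overlay(d,curves,box,sc,out):
    x0,y0,x1,y1=box;im=cv2.resize(d["color"][y0:y1,x0:x1,::-1],None,fx=sc,fy=sc,interpolation=cv2.INTER_CUBIC)
    for c in curves:
        p=((proj(d,c)-[x0,y0]+.5)*sc).round().astype(np.int32);cv2.polylines(im,[p],False,(255,255,0),1)
    cv2.imwrite(out,im)
E
cat > o1.py <<'E'
from ov import *;import sys
x,y,psi=map(float,sys.argv[1:4]);gx,gy=map(float,sys.argv[4:6])
t=load("top0.pkl");s=load("scene0.pkl")
# psi: horizontal lean direction angle (from +x ccw)
ax=np.array([np.sin(.48)*np.cos(psi),np.sin(.48)*np.sin(psi),np.cos(.48)]);f=np.array([x,y,.04])
T=tamper(f,ax);z=np.array([0,0,1.]);G=[circ(np.array([gx,gy,h]),z,r) for h,r in((.075,.042),(.075,.036),(.063,.033))]
overlay(t,T,(95,180,175,230),5,"pics/a.png");overlay(s,T,(330,165,410,235),5,"pics/b.png")
overlay(t,G,(325,150,405,215),5,"pics/c.png");overlay(s,G,(110,160,190,220),5,"pics/d.png")
ims=[cv2.imread(f"pics/{k}.png") for k in "abcd"]
o=np.zeros((680,800,3),np.uint8)
o[:250,:400]=ims[0];o[:350,400:]=ims[1];o[355:680,:400]=ims[2];o[355:655,400:]=ims[3]
cv2.imwrite(sys.argv[6],cv2.resize(o,(705,600),interpolation=cv2.INTER_AREA))
E
python3 o1.py 0.572 0.278 1.57 0.600 -0.264 pics/o1.png
```

```text
(no output)
```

View pics/o1.png

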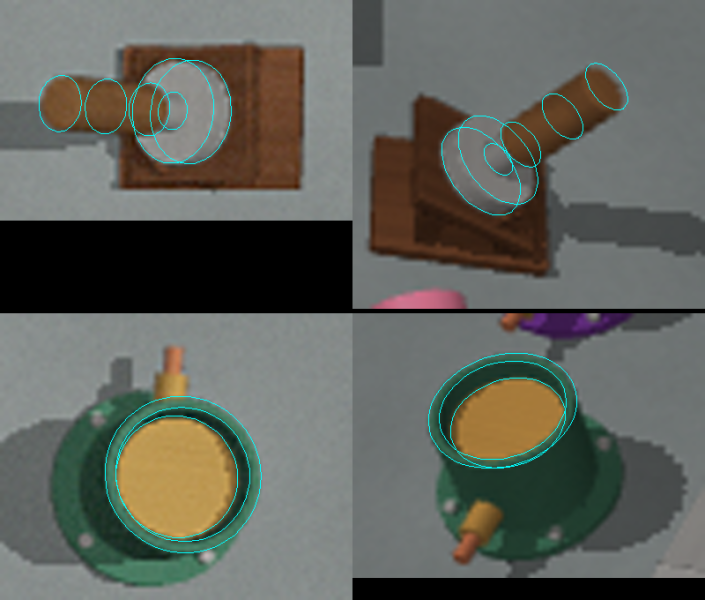

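Run:
```python
from plant import r
from h import *
from scipy.spatial.transform import Rotation as R
print([k for k in dir(r) if k[0]!='_'])
print(R.from_quat(r.get_state()["eef_rot"]).as_matrix().round(3))
t=load("top0.pkl")
for n,u,v,z in(("pen",282,112,.095),("hourgl top",201,110,.12),("capA",194,194,.03),("wedge",311,174,.02),("case",190,275,.049),("pink foot",152,168,.02),("pinkend",148,137,.015),("capB",314,259,.03),("purple",378,259,.075)): print(n,onz(t,u,v,z).round(3))
```

```text
['Unreachable', 'finish_job', 'get_state', 'snapshot', 'tcp_to_tips']
[[-0.001  0.374 -0.927]
 [ 0.001 -0.927 -0.374]
 [-1.    -0.001  0.   ]]
pen [ 0.776 -0.07   0.095]
hourgl top [0.778 0.116 0.12 ]
capA [0.595 0.144 0.03 ]
wedge [ 0.639 -0.144  0.02 ]
case [0.404 0.154 0.049]
pink foot [0.663 0.247 0.02 ]
pinkend [0.742 0.258 0.015]
capB [ 0.431 -0.141  0.03 ]
purple [ 0.429 -0.283  0.075]
```

Request:
{"name": "play_rows", "arguments": {"targets": [[[0, 0, 0.1187], [0.75, 0.9, 0.2], 0], [[0, 0, 0.1187], [0.75, 0.9, 0.2], 0], [[0, 0, 0.1187], [0.75, 0.9, 0.2], 0], [[0, 0, 0.1187], [0.75, 0.9, 0.2], 0], [[0, 0, 0.1187], [0.75, 0.9, 0.2], 0]], "newtons": 40}}

```text
clock: 0.65
tool_pos: [0.3848, -0.3979, 0.3039]
eef_rot: [-0.624, -0.333, 0.624, -0.333]
contact_force: [1.6, -0.7, 0.5]
opening: 1.001
```

Request:
{"name": "play_rows", "arguments": {"targets": [[[0, 0, 0.1187], [0.75, 0.9, 0.2], 0], [[0, 0, 0.1187], [0.75, 0.9, 0.2], 0], [[0, 0, 0.1187], [0.75, 0.9, 0.2], 0], [[0, 0, 0.1187], [0.75, 0.9, 0.2], 0], [[0, 0, 0.1187], [0.75, 0.9, 0.2], 0]]}}

```text
clock: 1.15
tool_pos: [0.5348, -0.2181, 0.344]
eef_rot: [0.499, 0.501, -0.499, 0.501]
contact_force: [-0.5, -1.2, 0.2]
opening: 0.996
```

Request:
{"name": "play_rows", "arguments": {"targets": [[[0, 0, 0], [0.06, 0.97, 0], 0], [[0, 0, 0], [0.06, 0.97, 0], 0], [[0, 0, 0], [0.06, 0.97, 0], 0], [[0, 0, 0], [0.06, 0.97, 0], 0], [[0, 0, 0], [0.06, 0.97, 0], 0]]}}

```text
clock: 1.65
tool_pos: [0.5458, -0.0242, 0.3436]
eef_rot: [-0.5, -0.5, 0.5, -0.5]
contact_force: [0.3, -0.3, -0.3]
opening: 1.002
```

Request:
{"name": "play_rows", "arguments": {"targets": [[[-0.048, 0, 0], [0.06, 0.97, -0.1], 0], [[-0.048, 0, 0], [0.06, 0.97, -0.1], 0], [[-0.048, 0, 0], [0.06, 0.97, -0.1], 0], [[-0.048, 0, 0], [0.06, 0.97, -0.1], 0], [[-0.048, 0, 0], [0.06, 0.97, -0.1], 0]]}}

```text
clock: 2.15
tool_pos: [0.5579, 0.1698, 0.3235]
eef_rot: [0.436, 0.436, -0.557, 0.557]
contact_force: [1.0, -0.1, -0.1]
opening: 0.997
```

Request:
{"name": "play_rows", "arguments": {"targets": [[[-0.048, 0, 0], [0.06, 0.97, -0.3], 0], [[-0.048, 0, 0], [0.06, 0.97, -0.3], 0], [[-0.048, 0, 0], [0.06, 0.97, -0.3], 0], [[-0.048, 0, 0], [0.06, 0.8, -0.3], 0], [[-0.048, 0, 0], [0.06, 0.6, -0.3], 0]]}}

```text
clock: 2.65
tool_pos: [0.5692, 0.3436, 0.2626]
eef_rot: [0.366, 0.367, -0.604, 0.605]
contact_force: [-0.2, -0.0, 1.0]
opening: 1.001
```

```bash
cat > look.py <<'E'
from plant import r
import sys;from h import *
from scipy.spatial.transform import Rotation as R
s=r.get_state();print(s["clock"],s["tool_pos"].round(4),R.from_quat(s["eef_rot"]).as_matrix().round(3).tolist(),s["q"].round(2),s["contact_force"].round(1),s["opening"])
for n in sys.argv[2:]:
    d=r.snapshot(n);pickle.dump(d,open(f"{n}{sys.argv[1]}.pkl","wb"));cv2.imwrite(f"pics/{n}{sys.argv[1]}.png",d["color"][:,:,::-1])
E
python3 look.py 1 wrist scene
```

```text
2.65 [0.5692 0.3436 0.2626] [[0.0, 1.0, 0.002], [-0.463, 0.002, -0.887], [-0.887, -0.001, 0.463]] [-0.63  0.92 -0.33  1.16  0.56  1.52 -1.03] [-0.2 -0.   1. ] 1.0012639795184624
```

View pics/wrist1.png

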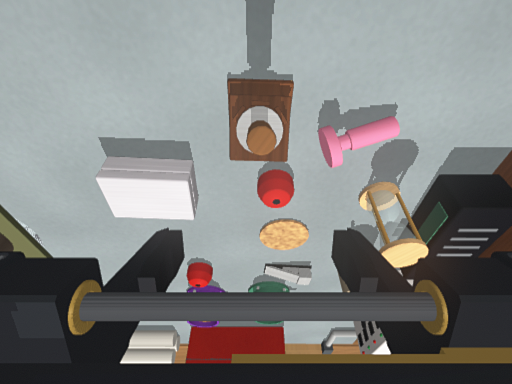

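View pics/scene1.png

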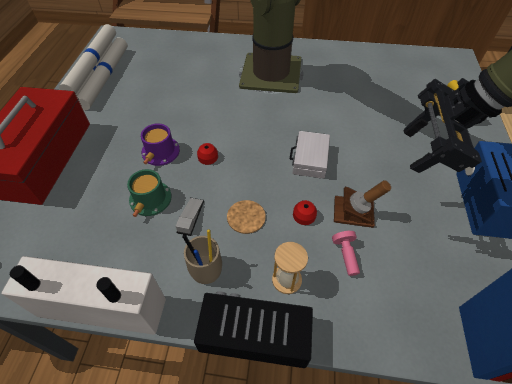

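```bash
cat > o2.py <<'E'
from ov import *;import sys
w=load("wrist1.pkl");x,y,psi=map(float,sys.argv[1:4])
ax=np.array([np.sin(.48)*np.cos(psi),np.sin(.48)*np.sin(psi),np.cos(.48)])
overlay(w,tamper(np.array([x,y,.04]),ax),(210,60,320,180),5,"pics/ow%s.png"%sys.argv[4])
E
python3 o2.py .572 .278 1.57 1
```

```text
(no output)
```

View pics/ow1.png

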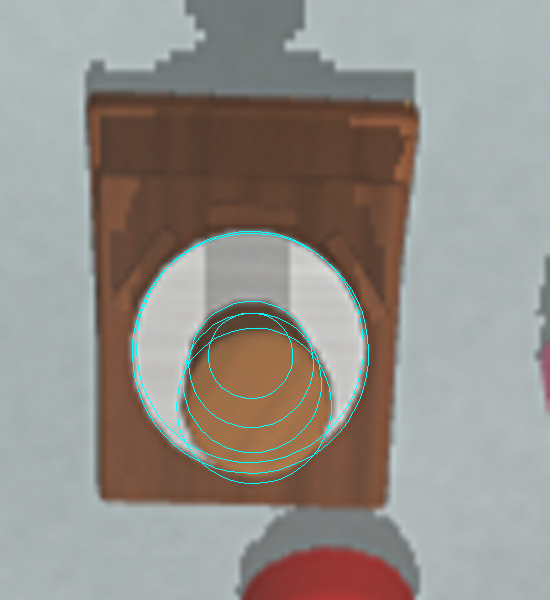

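```bash
python3 o2.py .572 .279 1.54 2
```

```text
(no output)
```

View pics/ow2.png

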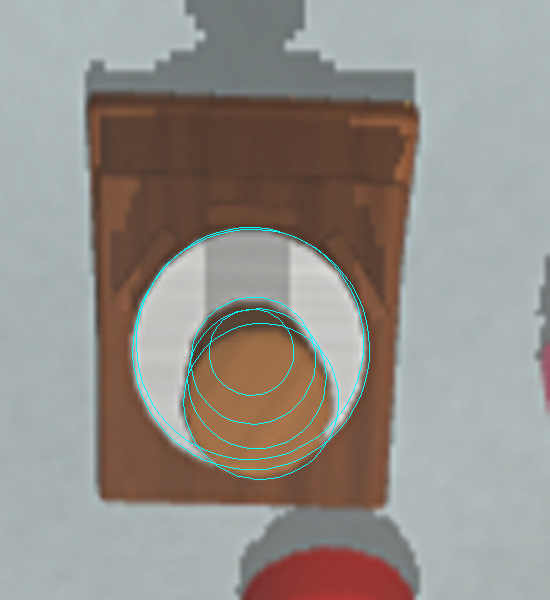

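Request:
{"name": "play_rows", "arguments": {"targets": [[[0, 0, -0.01], [0.03, 0.08, -0.65], 0], [[0, 0, -0.01], [0.03, 0.08, -0.65], 0], [[0, 0, 0], [0.03, 0.08, -0.65], 0], [[0, 0, 0], [0, -0.2, -0.4], 0], [[0, 0, 0], [0, -0.2, -0.4], 0]]}}

```text
clock: 3.25
tool_pos: [0.5739, 0.3331, 0.153]
eef_rot: [-0.37, -0.363, 0.611, -0.598]
contact_force: [-0.3, 0.4, 0.2]
opening: 0.996
```

```bash
python3 look.py 2 wrist
```

```text
3.25 [0.5739 0.3331 0.153 ] [[-0.01, 1.0, -0.018], [-0.462, -0.021, -0.887], [-0.887, -0.0, 0.462]] [-0.61  1.03 -0.31  1.24  0.6   1.34 -1.12] [-0.3  0.4  0.2] 0.9956349881185966
```

View pics/wrist2.png

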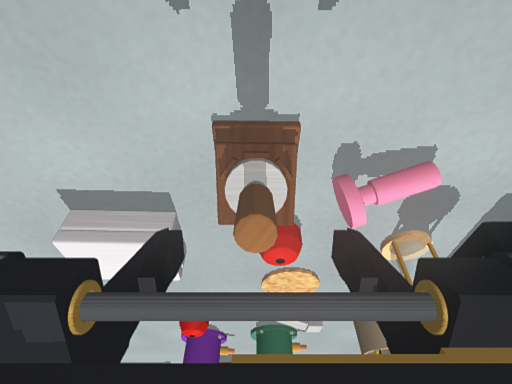

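Request:
{"name": "play_rows", "arguments": {"targets": [[[0, 0, 0], [-0.01, -0.1, -0.4], 0], [[0, 0, 0], [-0.01, -0.2, -0.4], 0], [[0, 0, 0], [0, -0.23, -0.42], 0], [[0, 0, 0], [0, 0, 0], 0]]}}

```text
clock: 3.7
tool_pos: [0.5724, 0.3106, 0.1034]
eef_rot: [-0.369, -0.362, 0.612, -0.598]
contact_force: [-0.1, 0.3, -0.1]
opening: 0.998
```

```bash
python3 look.py 3 wrist scene
```

```text
3.7 [0.5724 0.3106 0.1034] [[-0.012, 1.0, -0.018], [-0.465, -0.021, -0.885], [-0.885, -0.002, 0.465]] [-0.59  1.08 -0.3   1.31  0.63  1.24 -1.16] [-0.1  0.3 -0.1] 0.9984427461400782
```

View pics/wrist3.png

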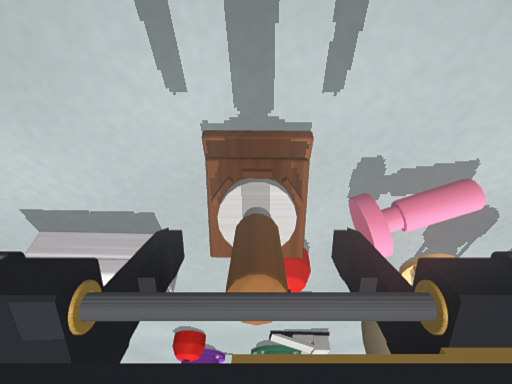

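View pics/scene3.png

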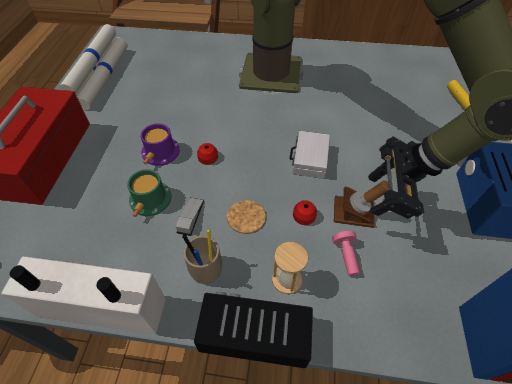

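Request:
{"name": "play_rows", "arguments": {"targets": [[[0, 0, 0], [0, 0, 0], 150], [[0, 0, 0], [0, 0, 0], 150], [[0, 0, 0], [0, 0, 0], 255], [[0, 0, 0], [0, 0, 0], 255], [[0, 0, 0], [0, 0, 0], 255]], "newtons": 45}}

```text
clock: 4.3
tool_pos: [0.5729, 0.3134, 0.1051]
eef_rot: [-0.371, -0.363, 0.61, -0.599]
contact_force: [-0.0, 0.8, -0.0]
opening: 0.564
```

Request:
{"name": "play_rows", "arguments": {"targets": [[[0, 0, 0], [0, 0, 0], 255], [[0, 0, 0], [0, 0, 0], 255]]}}

```text
clock: 4.5
tool_pos: [0.5728, 0.3132, 0.1049]
eef_rot: [-0.37, -0.363, 0.611, -0.598]
contact_force: [0.0, -0.2, 0.4]
opening: 0.396
```

Request:
{"name": "play_rows", "arguments": {"targets": [[[0, 0, 0], [0, 0, 0], 255], [[0, 0, 0], [0, 0, 0], 255], [[0, 0, 0], [0, 0, 0], 255]]}}

```text
clock: 4.8
tool_pos: [0.5727, 0.3135, 0.1047]
eef_rot: [-0.37, -0.363, 0.61, -0.598]
contact_force: [0.6, 0.9, -0.9]
opening: 0.306
```

Request:
{"name": "play_rows", "arguments": {"targets": [[[0, 0, 0], [0, 0, 0], 255], [[0, 0, 0], [0, 0, 0], 255], [[0, 0, 0], [0, 0.115, 0.22], 255], [[0, 0, 0], [0, 0.115, 0.22], 255], [[0, 0, 0], [0, 0.23, 0.44], 255]]}}

```text
clock: 5.3
tool_pos: [0.5726, 0.331, 0.1401]
eef_rot: [-0.37, -0.363, 0.611, -0.598]
contact_force: [0.1, 0.3, -1.9]
opening: 0.303
```

Request:
{"name": "play_rows", "arguments": {"targets": [[[0, 0, 0], [0, 0.23, 0.45], 255], [[0, 0, 0], [0, 0.2, 0.6], 255], [[0, 0, 0], [0, 0, 0.7], 255], [[0, 0, 0], [0, 0, 0.7], 255], [[0, 0, 0], [0, 0, 0.2], 255]]}}

```text
clock: 5.8
tool_pos: [0.5738, 0.3504, 0.2501]
eef_rot: [-0.373, -0.363, 0.609, -0.598]
contact_force: [1.0, 0.9, -3.2]
opening: 0.3
```

```bash
python3 look.py 4 wrist scene
```

```text
5.8 [0.5738 0.3504 0.2501] [[-0.005, 1.0, -0.02], [-0.458, -0.02, -0.889], [-0.889, 0.005, 0.458]] [-0.63  0.94 -0.33  1.14  0.56  1.51 -1.05] [ 1.   0.9 -3.2] 0.3003193527549992
```

View pics/wrist4.png

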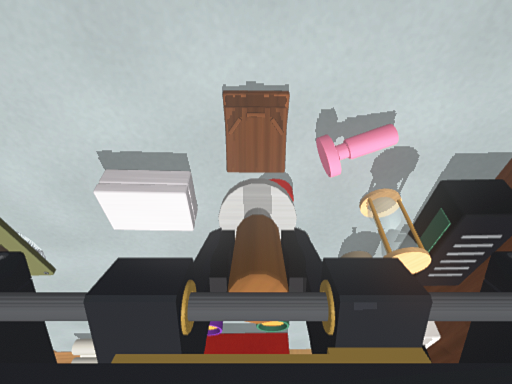

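View pics/scene4.png

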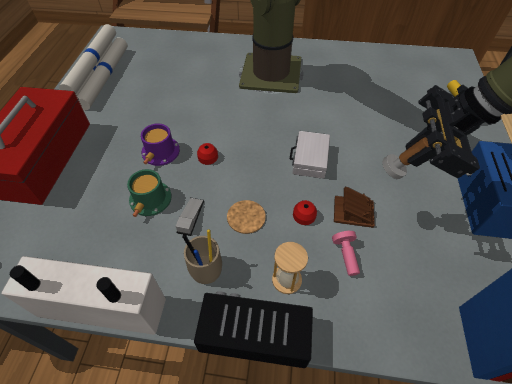

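```bash
cat > o3.py <<'E'
from ov import *;import sys
from plant import r
from scipy.spatial.transform import Rotation as R
n=sys.argv[1];L,dy,dz,tz,ty=map(float,sys.argv[2:7]) # foot at tool (L,dy,dz), tilts rad of axis
w=load(f"wrist{n}.pkl");s=r.get_state();Rm=R.from_quat(s["eef_rot"]).as_matrix();p=s["tool_pos"]
a=np.array([-1,ty,tz]);a/=np.linalg.norm(a)
f=np.array([L,dy,dz])
f_w=p+Rm@f;ax=Rm@a
print("foot",f_w.round(4),"axis",ax.round(4))
overlay(w,tamper(f_w,ax),(200,150,320,310),5,"pics/oh%s.png"%sys.argv[7])
E
python3 o3.py 4 .072 0 0 0 0 4a
```

```text
foot [0.5727 0.3165 0.1837] axis [0.0071 0.4595 0.8882]
```

View pics/oh4a.png

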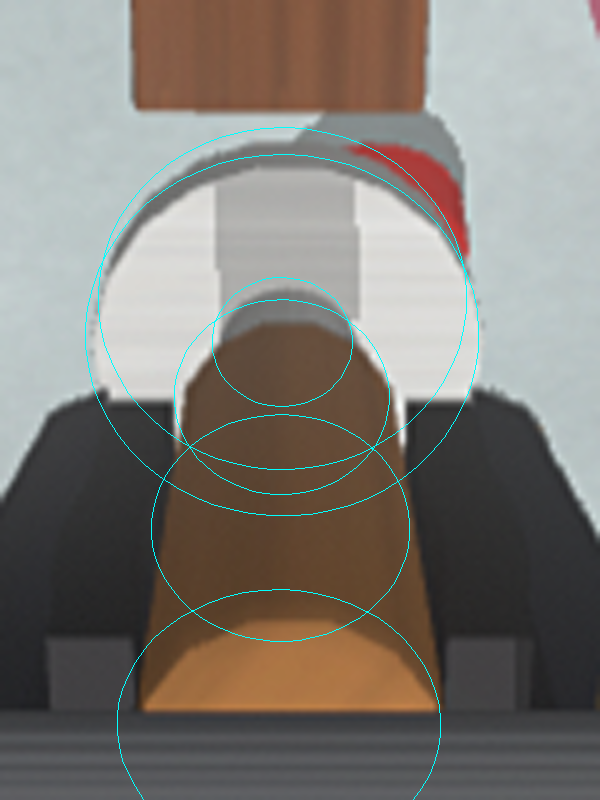

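Request:
{"name": "play_rows", "arguments": {"targets": [[[0.048, 0, 0], [0.04, -0.5, 0], 255], [[0.048, 0, 0], [0.04, -0.8, 0], 255], [[0.048, 0, 0], [0.04, -0.9, 0], 255], [[0.048, 0, 0], [0.04, -0.9, 0], 255], [[0.048, 0, 0], [0.04, -0.9, 0], 255]]}}

```text
clock: 6.4
tool_pos: [0.5798, 0.1868, 0.2445]
eef_rot: [-0.439, -0.434, 0.563, -0.549]
contact_force: [-1.1, -1.0, -2.5]
opening: 0.305
```

Request:
{"name": "play_rows", "arguments": {"targets": [[[0.048, 0, 0], [0.04, -0.9, 0], 255], [[0.048, 0, 0], [0.04, -0.9, 0], 255], [[0.048, 0, 0], [0.04, -0.9, 0], 255], [[0.048, 0, 0], [0.04, -0.9, 0], 255], [[0.045, 0, 0], [0.04, -0.9, 0], 255]]}}

```text
clock: 6.9
tool_pos: [0.5875, 0.0067, 0.2446]
eef_rot: [-0.501, -0.498, 0.508, -0.493]
contact_force: [0.4, 0.7, -3.1]
opening: 0.306
```

Request:
{"name": "play_rows", "arguments": {"targets": [[[0, 0, 0], [0.04, -0.9, 0], 255], [[0, 0, 0], [0.04, -0.9, 0], 255], [[0, 0, 0], [0.04, -0.9, 0], 255], [[0, 0, 0], [0.04, -0.9, 0], 255], [[0, 0, 0], [0.04, -0.9, 0], 255]]}}

```text
clock: 7.4
tool_pos: [0.5953, -0.1729, 0.2442]
eef_rot: [-0.5, -0.498, 0.508, -0.493]
contact_force: [0.1, 0.3, -3.3]
opening: 0.311
```

```bash
python3 look.py 5
```

```text
7.4 [ 0.5953 -0.1729  0.2442] [[-0.013, 1.0, -0.018], [-0.003, -0.018, -1.0], [-1.0, -0.013, 0.003]] [ 0.51  0.75 -0.56  1.58  0.47  0.96 -0.22] [ 0.1  0.3 -3.3] 0.31050638861631685
```

Request:
{"name": "play_rows", "arguments": {"targets": [[[0.003, -0.013, 0], [0.03, -0.9, 0], 255], [[0, 0, 0], [0.03, -0.8, 0], 255], [[0, 0, 0], [0.03, -0.5, 0], 255], [[0, 0, 0], [0.02, -0.04, 0], 255], [[0, 0, 0], [0, 0, 0], 255]]}}

```text
clock: 7.9
tool_pos: [0.6003, -0.2604, 0.2445]
eef_rot: [0.505, 0.496, -0.504, 0.495]
contact_force: [-0.6, 0.7, -3.3]
opening: 0.305
```

```bash
python3 look.py 6 scene top wrist
cat > o4.py <<'E'
from ov import *;import sys
n=sys.argv[1];gx,gy=.600,-.264
fx,fy,fz=map(float,sys.argv[2:5]);z=np.array([0,0,1.])
s=load(f"scene{n}.pkl");t=load(f"top{n}.pkl");w=load(f"wrist{n}.pkl")
G=[circ(np.array([gx,gy,h]),z,r) for h,r in((.075,.042),(.075,.036))]
T=tamper(np.array([fx,fy,fz]),z)
overlay(s,T+G,(90,80,200,220),5,"pics/a.png");overlay(w,T+G,(170,130,330,320),4,"pics/b.png")
a=cv2.imread("pics/a.png");b=cv2.imread("pics/b.png");o=np.zeros((760,1190,3),np.uint8);o[:700,:550]=a;o[:760,550:]=b
cv2.imwrite(sys.argv[5],cv2.resize(o,None,fx=.67,fy=.67,interpolation=cv2.INTER_AREA))
E
python3 - <<'E'
E
python3 o4.py 6 .6 -.264 .17 pics/o6.png
```

```text
7.9 [ 0.6003 -0.2604  0.2445] [[0.001, 1.0, -0.018], [0.002, -0.018, -1.0], [-1.0, 0.001, -0.002]] [ 0.63  0.8  -0.57  1.48  0.47  1.   -0.07] [-0.6  0.7 -3.3] 0.3048510654651524
```

View pics/o6.png

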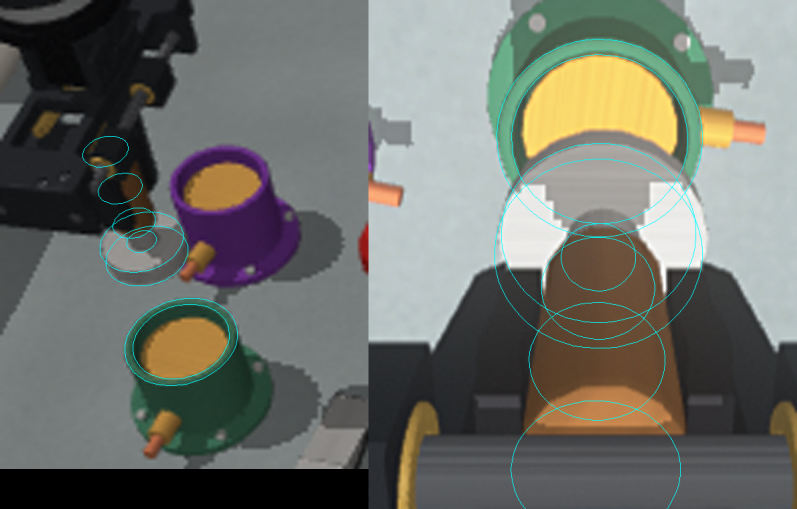

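View pics/wrist6.png

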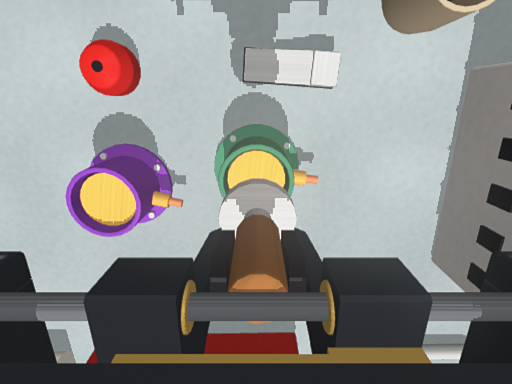

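Run:
```python
from ov import *
s=load("scene6.pkl");z=np.array([0,0,1.])
crop(s,90,100,160,190,8,"pics/p6.png")
overlay(s,tamper(np.array([.6,-.264,.172]),z),(90,100,160,190),8,"pics/q6.png")
a=np.hstack([cv2.imread("pics/p6.png"),cv2.imread("pics/q6.png")]);cv2.imwrite("pics/pq6.png",cv2.resize(a,(780,500)))
```

```text
(no output)
```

View pics/pq6.png

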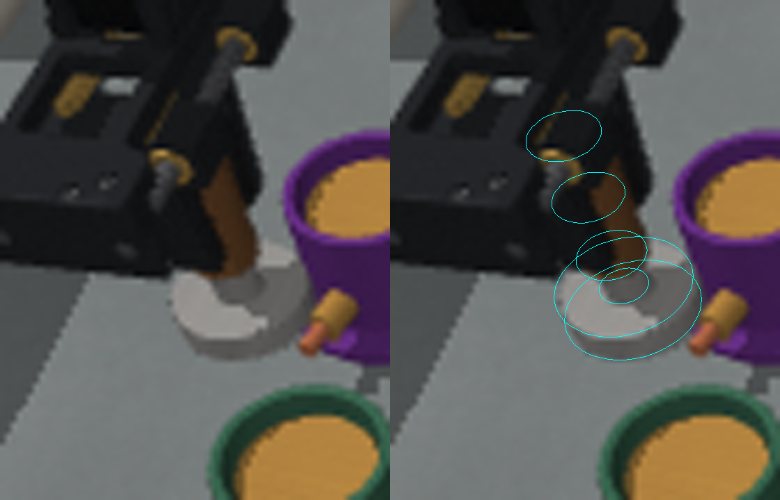

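Request:
{"name": "play_rows", "arguments": {"targets": [[[0, 0, 0], [0, -0.04, -0.4], 255], [[0, 0, 0], [0, 0, -0.6], 255], [[0, 0, 0], [0, 0, -0.6], 255], [[0, 0, 0], [0, 0, -0.5], 255], [[0, 0, 0], [0, 0, -0.3], 255]]}}

```text
clock: 8.55
tool_pos: [0.5999, -0.2613, 0.1473]
eef_rot: [0.504, 0.496, -0.504, 0.496]
contact_force: [-0.9, 0.1, -3.4]
opening: 0.302
```

```bash
python3 look.py 7 scene top wrist; python3 o4.py 7 .6 -.263 .075 pics/o7.png
```

```text
8.55 [ 0.5999 -0.2613  0.1473] [[0.0, 1.0, -0.016], [0.001, -0.016, -1.0], [-1.0, 0.0, -0.001]] [ 0.61  0.91 -0.51  1.55  0.55  0.83 -0.14] [-0.9  0.1 -3.4] 0.30248311243792975
```

View pics/o7.png

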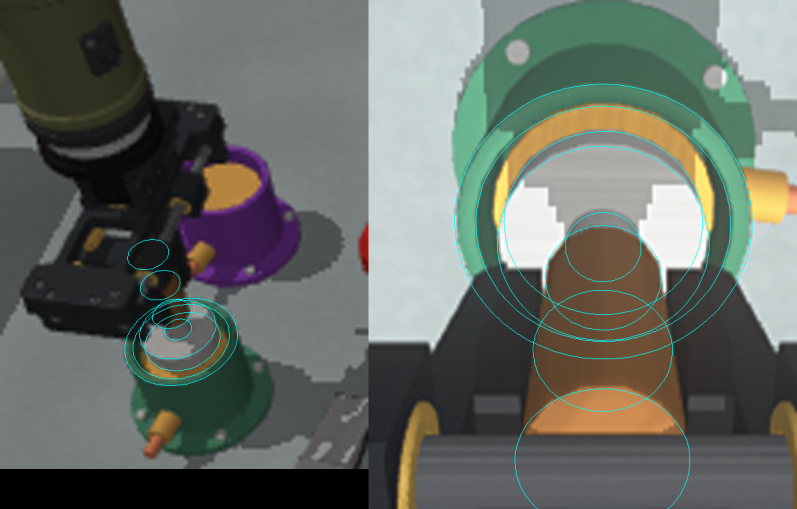

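Request:
{"name": "play_rows", "arguments": {"targets": [[[0, 0, 0], [0, -0.01, -0.2], 255], [[0, 0, 0], [0, 0, -0.2], 255], [[0, 0, 0], [0, 0, 0], 255]]}}

```text
clock: 9.0
tool_pos: [0.6017, -0.2628, 0.134]
eef_rot: [0.506, 0.494, -0.503, 0.497]
contact_force: [1.0, 0.2, 0.4]
opening: 0.306
```

Request:
{"name": "play_rows", "arguments": {"targets": [[[0, 0, 0], [0, 0, -0.15], 255], [[0, 0, 0], [0, 0, -0.1], 255], [[0, 0, 0], [0, 0, 0], 255]]}}

```text
clock: 9.3
tool_pos: [0.6019, -0.2629, 0.1245]
eef_rot: [0.506, 0.494, -0.503, 0.497]
contact_force: [-0.8, -0.3, 4.8]
opening: 0.303
```

```bash
python3 look.py 8
```

```text
9.3 [ 0.6019 -0.2629  0.1245] [[0.005, 1.0, -0.018], [-0.0, -0.018, -1.0], [-1.0, 0.005, 0.0]] [ 0.6   0.94 -0.49  1.56  0.57  0.78 -0.15] [-0.8 -0.3  4.8] 0.30269540317608423
```

Request:
{"name": "play_rows", "arguments": {"targets": [[[0, 0, 0], [0, 0, -0.08], 255], [[0, 0, 0], [0, 0, -0.07], 255], [[0, 0, 0], [0, 0, 0], 255]]}}

```text
clock: 9.6
tool_pos: [0.6021, -0.2629, 0.1212]
eef_rot: [0.506, 0.494, -0.503, 0.497]
contact_force: [-3.4, 0.8, 17.8]
opening: 0.304
```

```bash
python3 look.py 9
```

```text
9.6 [ 0.6021 -0.2629  0.1212] [[0.006, 1.0, -0.018], [-0.001, -0.018, -1.0], [-1.0, 0.006, 0.001]] [ 0.6   0.94 -0.49  1.56  0.58  0.78 -0.16] [-3.4  0.8 17.8] 0.30429271672335245
```

Request:
{"name": "play_rows", "arguments": {"targets": [[[0, 0.006, 0], [0, 0, -0.03], 255], [[0, 0, 0], [0, 0, -0.02], 255], [[0, 0, 0], [0, 0, 0], 255]]}}

```text
clock: 9.9
tool_pos: [0.6026, -0.2629, 0.121]
eef_rot: [-0.504, -0.495, 0.505, -0.496]
contact_force: [-6.6, 1.2, 28.7]
opening: 0.308
```

```bash
python3 look.py 10 wrist scene
python3 - <<'E'
from plant import r
print(r.get_state()["moment"])
from h import *
crop(load("wrist10.pkl"),190,140,330,260,5,"pics/w10.png");crop(load("scene10.pkl"),100,130,180,220,6,"pics/s10.png")
E
```

```text
9.9 [ 0.6026 -0.2629  0.121 ] [[0.001, 1.0, -0.018], [-0.002, -0.018, -1.0], [-1.0, 0.001, 0.002]] [ 0.59  0.95 -0.49  1.56  0.58  0.78 -0.16] [-6.6  1.2 28.7] 0.30753350215583775
[ 0.33605712  1.66195962 -0.02463703]
```

View pics/w10.png

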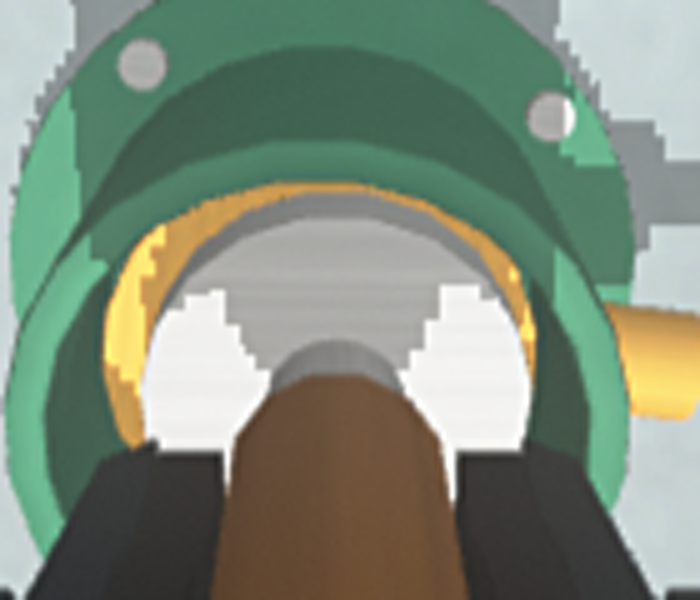

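View pics/s10.png

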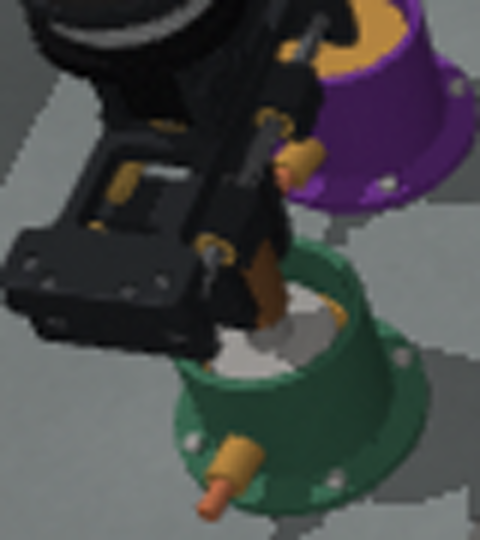

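Request:
{"name": "play_rows", "arguments": {"targets": [[[0, 0, 0], [-0.03, 0, 0], 255], [[0, 0, 0], [-0.03, 0, 0], 255], [[0, 0, 0], [0, 0, 0], 255]]}}

```text
clock: 10.3
tool_pos: [0.6021, -0.2629, 0.1211]
eef_rot: [0.505, 0.494, -0.504, 0.497]
contact_force: [-3.5, 1.5, 24.2]
opening: 0.299
```

```bash
python3 look.py 11 wrist;python3 o3.py 11 .073 .0011 .0023 0 0 11
python3 - <<'E'
from ov import *
w=load("wrist11.pkl");z=np.array([0,0,1.])
overlay(w,[circ(np.array([.6,-.264,h]),z,r) for h,r in((.075,.042),(.075,.036),(.048,.033))],(190,140,330,260),5,"pics/g11.png")
E
```

```text
10.3 [ 0.6021 -0.2629  0.1211] [[0.006, 1.0, -0.018], [-0.002, -0.018, -1.0], [-1.0, 0.006, 0.002]] [ 0.6   0.94 -0.49  1.56  0.58  0.78 -0.16] [-3.5  1.5 24.2] 0.2991130076408966
foot [ 0.6035 -0.2654  0.0481] axis [-0.0057  0.002   1.    ]
```

View pics/oh11.png

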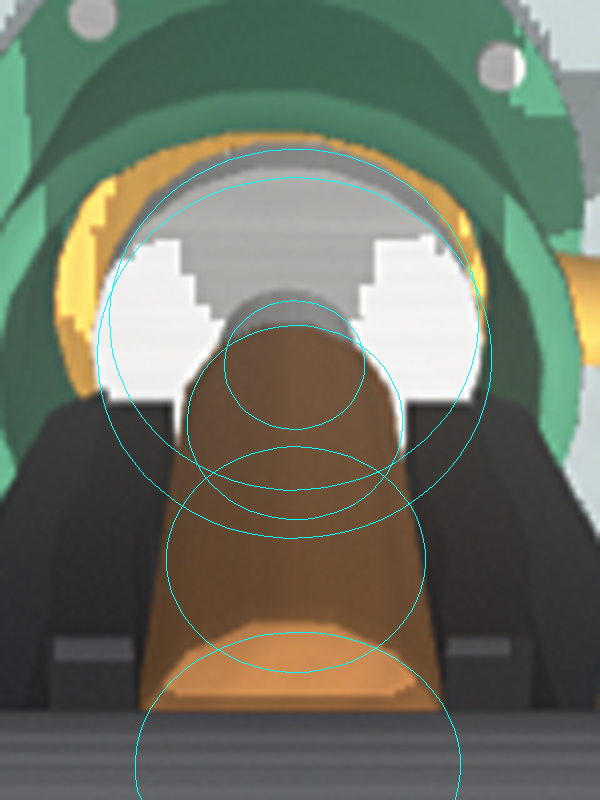

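View pics/g11.png

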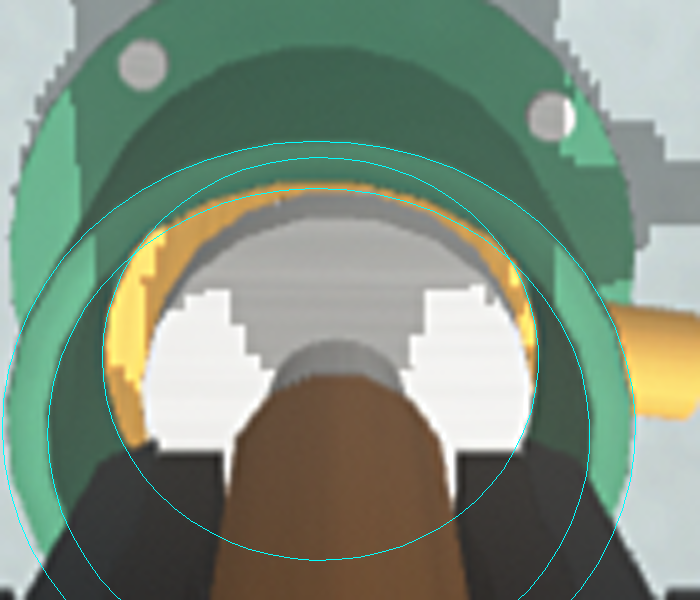

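Request:
{"name": "play_rows", "arguments": {"targets": [[[0, 0.004, 0], [0, 0, 0], 255], [[0, 0, 0], [0, 0, 0], 255], [[0, 0, 0], [0, 0, 0], 255], [[0, 0, 0], [0, 0, 0], 255], [[0, 0, 0], [0, 0, 0], 255]]}}

```text
clock: 10.85
tool_pos: [0.6023, -0.2628, 0.1211]
eef_rot: [0.505, 0.494, -0.504, 0.496]
contact_force: [-2.5, 1.1, 23.4]
opening: 0.301
```

Request:
{"name": "play_rows", "arguments": {"targets": [[[0, 0, 0], [0, 0, 0], 255], [[0, 0, 0], [0, 0, 0], 255], [[0, 0, 0], [0, 0, 0], 255]]}}

```text
clock: 11.15
tool_pos: [0.6023, -0.2629, 0.1211]
eef_rot: [0.505, 0.494, -0.504, 0.496]
contact_force: [-1.9, 0.9, 24.3]
opening: 0.304
```

Request:
{"name": "play_rows", "arguments": {"targets": [[[0, 0, 0], [0, 0, 0.15], 255], [[0, 0, 0], [0, 0, 0.15], 255], [[0, 0, 0], [0, 0, 0.2], 255], [[0, 0, 0], [0, 0, 0.3], 255], [[0, 0, 0], [0, 0, 0.5], 255]]}}

```text
clock: 11.65
tool_pos: [0.596, -0.2626, 0.1664]
eef_rot: [-0.501, -0.499, 0.507, -0.492]
contact_force: [0.4, -0.1, -3.3]
opening: 0.301
```

Request:
{"name": "play_rows", "arguments": {"targets": [[[0, 0, 0], [0, 0, 0.5], 255], [[0, 0, 0.06], [0.1, 0.4, 0.4], 255], [[0, 0, 0.06], [0.15, 0.8, 0], 255], [[0, 0, 0.06], [0.15, 0.9, 0], 255], [[0, 0, 0.06], [0.15, 0.9, 0], 255]]}}

```text
clock: 12.15
tool_pos: [0.6192, -0.1422, 0.2035]
eef_rot: [0.438, 0.555, -0.444, 0.55]
contact_force: [0.3, 0.6, -3.1]
opening: 0.303
```

Request:
{"name": "play_rows", "arguments": {"targets": [[[0, 0, 0.06], [0.1, 0.9, 0], 255], [[0, 0, 0.03], [0.05, 0.9, 0], 255], [[0, 0, 0], [0, 0.9, 0], 255], [[0, 0, 0], [0, 0.6, 0], 255], [[0, 0, 0], [0, 0.3, 0], 255]]}}

```text
clock: 12.65
tool_pos: [0.6253, 0.0044, 0.2037]
eef_rot: [0.413, 0.575, -0.417, 0.57]
contact_force: [0.1, 0.3, -2.9]
opening: 0.305
```

```bash
python3 look.py 12 wrist scene top;  python3 - <<'E'
from ov import *
z=np.array([0,0,1.])
for n,b in(("wrist",(150,60,350,240)),):
    for i,x in enumerate((.622,.625)):
        overlay(load(n+"12.pkl"),[circ(np.array([x,0,h]),z,.05) for h in(.006,)],b,3,f"pics/k{i}.png")
o=np.vstack([cv2.imread("pics/k0.png"),cv2.imread("pics/k1.png")]);cv2.imwrite("pics/k12.png",cv2.resize(o,None,fx=.55,fy=.55,interpolation=cv2.INTER_AREA))
E
```

```text
12.65 [0.6253 0.0044 0.2037] [[-0.009, 0.95, 0.311], [-0.001, 0.311, -0.95], [-1.0, -0.009, -0.002]] [ 0.24  0.82 -0.6   1.6   0.55  0.91 -0.25] [ 0.1  0.3 -2.9] 0.30461787235121507
```

View pics/wrist12.png

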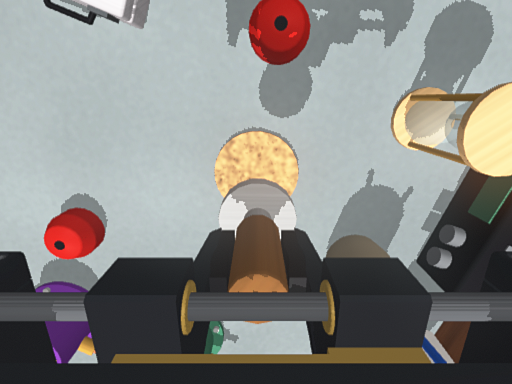

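View pics/scene12.png

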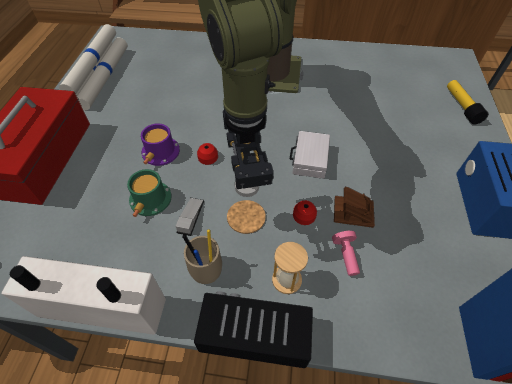

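View pics/k12.png

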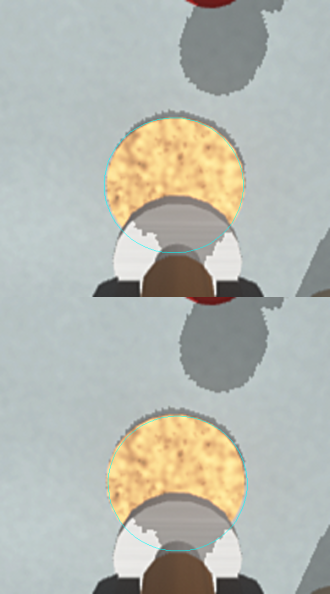

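Request:
{"name": "play_rows", "arguments": {"targets": [[[0, -0.009, 0], [-0.04, -0.04, -0.4], 255], [[0, 0, 0], [-0.04, -0.04, -0.7], 255], [[0, 0, 0], [0, 0, -0.8], 255], [[0, 0, 0], [0, 0, -0.6], 255], [[0, 0, 0], [0, 0, -0.35], 255]]}}

```text
clock: 13.3
tool_pos: [0.6224, -0.0057, 0.0877]
eef_rot: [0.416, 0.57, -0.419, 0.572]
contact_force: [-0.2, -0.9, -3.3]
opening: 0.306
```

Request:
{"name": "play_rows", "arguments": {"targets": [[[0, 0, 0], [0, 0, 0], 255], [[0, 0, 0], [0, 0, 0], 255]]}}

```text
clock: 13.5
tool_pos: [0.6242, -0.0028, 0.0907]
eef_rot: [0.417, 0.57, -0.416, 0.573]
contact_force: [0.1, 0.1, -2.2]
opening: 0.303
```

```bash
python3 look.py 13 wrist scene;  python3 - <<'E'
from ov import *
z=np.array([0,0,1.])
C=[circ(np.array([.622,0,.006]),z,.05)]
overlay(load("wrist13.pkl"),C+[circ(np.array([.622,0,.006+.014+.007]),z,.028)],(180,120,340,270),4,"pics/k13.png")
overlay(load("scene13.pkl"),C,(200,140,300,240),6,"pics/l13.png")
E
```

```text
13.5 [ 0.6242 -0.0028  0.0907] [[0.004, 0.952, 0.306], [-0.002, 0.306, -0.952], [-1.0, 0.003, 0.003]] [ 0.2   0.96 -0.5   1.68  0.68  0.68 -0.35] [ 0.1  0.1 -2.2] 0.30296048458511343
```

View pics/k13.png

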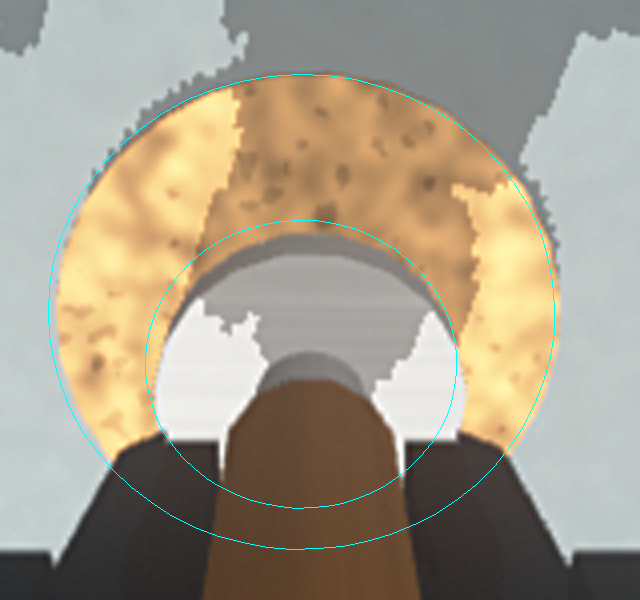

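View pics/l13.png

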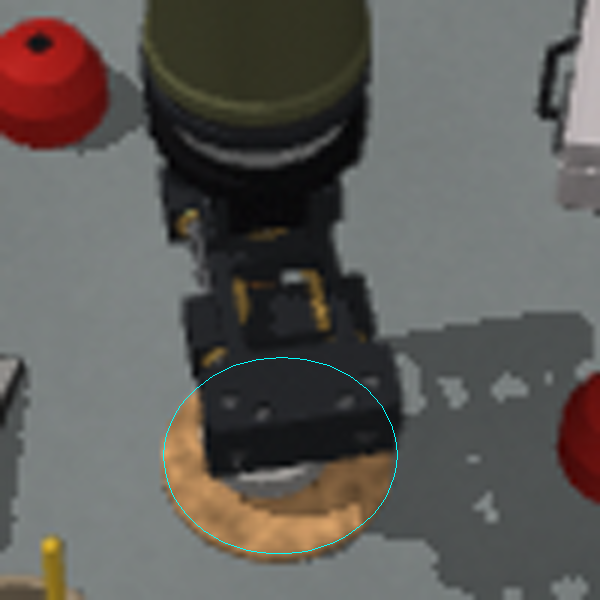

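Request:
{"name": "play_rows", "arguments": {"targets": [[[0, -0.003, 0], [-0.06, 0.1, 0], 255], [[0, 0, 0], [0, 0, -0.1], 255], [[0, 0, 0], [0, 0, 0], 255], [[0, 0, 0], [0, 0, 0], 255]]}}

```text
clock: 14.0
tool_pos: [0.6212, 0.002, 0.0862]
eef_rot: [0.417, 0.57, -0.415, 0.574]
contact_force: [-0.6, 0.3, -3.4]
opening: 0.307
```

```bash
python3 look.py 14 wrist;  python3 - <<'E'
from ov import *
z=np.array([0,0,1.]);o=np.array([.001,.0003,0]);o2=np.array([.0018,-.001,0])
C=[circ(np.array([.622,0,.006])+o,z,.05)]
overlay(load("wrist14.pkl"),C+[circ(np.array([.622,0,h])+o2,z,.028) for h in (.014,.028)],(180,120,340,270),4,"pics/k14.png")
E
```

```text
14.0 [0.6212 0.002  0.0862] [[0.006, 0.952, 0.307], [-0.002, 0.307, -0.952], [-1.0, 0.005, 0.004]] [ 0.19  0.96 -0.49  1.69  0.69  0.66 -0.37] [-0.6  0.3 -3.4] 0.3074182962975629
```

View pics/k14.png

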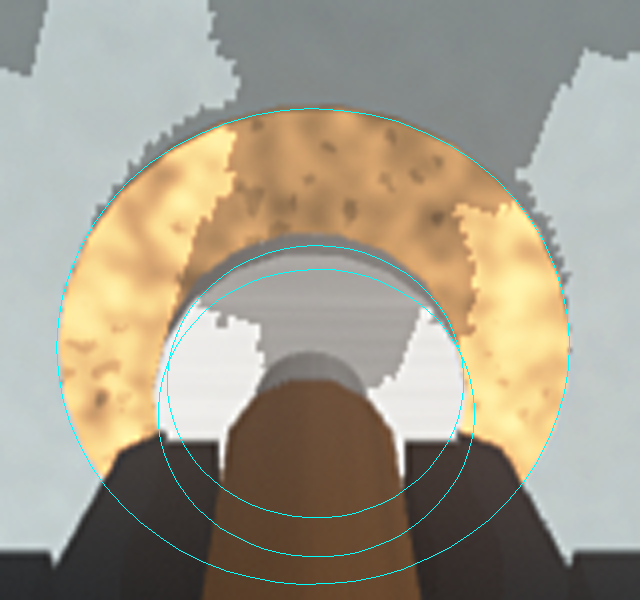

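Request:
{"name": "play_rows", "arguments": {"targets": [[[0.002, 0.006, 0], [0, -0.03, -0.05], 255], [[0, 0, 0], [0, 0, -0.06], 255], [[0, 0, 0], [0, 0, 0], 255], [[0, 0, 0], [0, 0, 0], 255]]}}

```text
clock: 14.45
tool_pos: [0.6212, 0.0008, 0.0816]
eef_rot: [0.416, 0.572, -0.416, 0.572]
contact_force: [-0.1, -0.4, -3.3]
opening: 0.301
```

```bash
python3 look.py 15
```

```text
14.45 [0.6212 0.0008 0.0816] [[-0.0, 0.952, 0.307], [0.0, 0.307, -0.952], [-1.0, -0.0, -0.0]] [ 0.19  0.97 -0.49  1.69  0.69  0.66 -0.36] [-0.1 -0.4 -3.3] 0.3011650139113763
```

Upright and centred; lower gently to contact.

Request:
{"name": "play_rows", "arguments": {"targets": [[[0, 0, 0], [0, 0, -0.04], 255], [[0, 0, 0], [0, 0, 0], 255]]}}

```text
clock: 14.65
tool_pos: [0.6211, 0.0009, 0.08]
eef_rot: [0.416, 0.572, -0.416, 0.572]
contact_force: [0.2, 0.5, -3.1]
opening: 0.304
```

Request:
{"name": "play_rows", "arguments": {"targets": [[[0, 0, 0], [0, 0, -0.03], 255], [[0, 0, 0], [0, 0, 0], 255]]}}

```text
clock: 14.85
tool_pos: [0.6213, 0.0009, 0.0797]
eef_rot: [0.416, 0.572, -0.416, 0.572]
contact_force: [-2.0, -0.8, 3.7]
opening: 0.305
```

Request:
{"name": "play_rows", "arguments": {"targets": [[[0, 0, 0], [0, 0, 0.01], 255], [[0, 0, 0], [0, 0, 0], 255], [[0, 0, 0], [0, 0, 0], 150], [[0, 0, 0], [0, 0, 0], 130], [[0, 0, 0], [0, 0, 0], 60]]}}

```text
clock: 15.35
tool_pos: [0.6216, 0.0009, 0.0793]
eef_rot: [0.416, 0.572, -0.416, 0.572]
contact_force: [-0.0, -0.4, -0.1]
opening: 0.552
```

Request:
{"name": "play_rows", "arguments": {"targets": [[[0, 0, 0], [0, 0, 0], 0], [[0, 0, 0], [0, 0, 0], 0], [[0, 0, 0], [0, 0, 0], 0], [[0, 0, 0], [0, 0, 0], 0], [[0, 0, 0], [0, 0, 0], 0]]}}

```text
clock: 15.85
tool_pos: [0.6213, 0.0008, 0.0793]
eef_rot: [0.416, 0.572, -0.416, 0.572]
contact_force: [0.1, 0.2, 0.6]
opening: 0.995
```

```bash
python3 look.py 16 wrist
```

```text
15.85 [0.6213 0.0008 0.0793] [[0.0, 0.952, 0.307], [0.0, 0.307, -0.952], [-1.0, 0.0, -0.0]] [ 0.19  0.97 -0.49  1.69  0.69  0.66 -0.37] [0.1 0.2 0.6] 0.9953845800392794
```

View pics/wrist16.png

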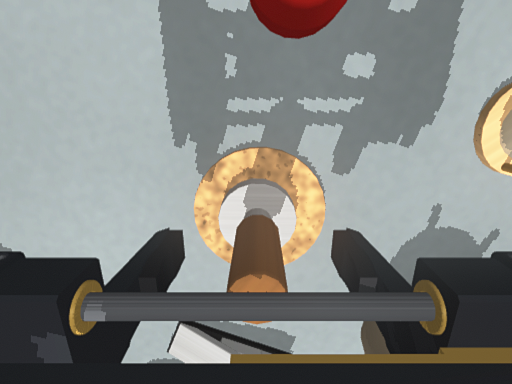

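Tamper stands free, so I go straight up, then back towards the robot for a clear view.

Request:
{"name": "play_rows", "arguments": {"targets": [[[0, 0, 0], [0, 0, 0.2], 0], [[0, 0, 0], [0, 0, 0.4], 0], [[0, 0, 0], [0, 0, 0.7], 0], [[0, 0, 0], [0, 0, 0.9], 0], [[0, 0, 0], [0, 0, 0.9], 0]]}}

```text
clock: 16.4
tool_pos: [0.6211, 0.0011, 0.2059]
eef_rot: [0.416, 0.572, -0.416, 0.572]
contact_force: [1.1, -0.5, 0.3]
opening: 1.001
```

Request:
{"name": "play_rows", "arguments": {"targets": [[[0, 0, 0], [-0.4, 0, 0.8], 0], [[0, 0, 0], [-0.8, 0, 0.3], 0], [[0, 0, 0], [-0.8, 0, 0], 0], [[0, 0, 0], [-0.8, 0, 0], 0], [[0, 0, 0], [-0.3, 0, 0], 0]]}}

```text
clock: 16.9
tool_pos: [0.4941, 0.0006, 0.2489]
eef_rot: [0.415, 0.572, -0.416, 0.572]
contact_force: [1.6, 0.0, 0.6]
opening: 1.003
```

Request:
{"name": "play_rows", "arguments": {"targets": [[[0, 0, 0], [0, 0, 0], 0], [[0, 0, 0], [0, 0, 0], 0], [[0, 0, 0], [0, 0, 0], 0]]}}

```text
clock: 17.2
tool_pos: [0.4986, 0.001, 0.2479]
eef_rot: [0.417, 0.571, -0.416, 0.572]
contact_force: [0.1, -0.7, 0.7]
opening: 1.003
```

```bash
python3 look.py 17 scene top;  python3 - <<'E'
from ov import *
z=np.array([0,0,1.])
C=[circ(np.array([.6225,0,.006]),z,.05)]+tamper(np.array([.6225,0,.006]),z)
overlay(load("scene17.pkl"),C,(205,160,285,240),6,"pics/l17.png")
overlay(load("top17.pkl"),C,(215,145,295,225),6,"pics/m17.png")
a=np.hstack([cv2.imread("pics/l17.png"),cv2.imread("pics/m17.png")]);cv2.imwrite("pics/lm17.png",cv2.resize(a,(800,400)))
a=load("scene0.pkl")["color"];b=load("scene17.pkl")["color"];a=np.hstack([a,b]);
E
```

```text
17.2 [0.4986 0.001  0.2479] [[0.002, 0.952, 0.307], [0.001, 0.307, -0.952], [-1.0, 0.002, 0.0]] [ 0.31  0.61 -0.65  1.95  0.53  0.76 -0.33] [ 0.1 -0.7  0.7] 1.0025096636839055
```

View pics/scene17.png

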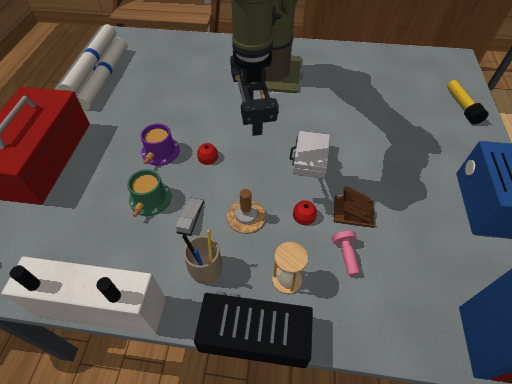

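View pics/lm17.png

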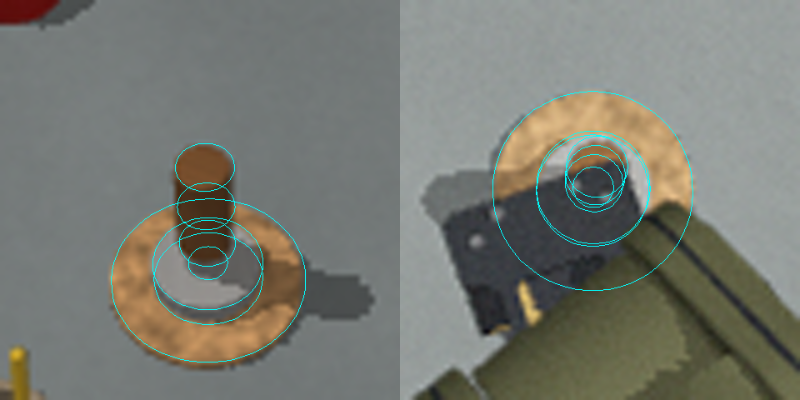

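View pics/top17.png

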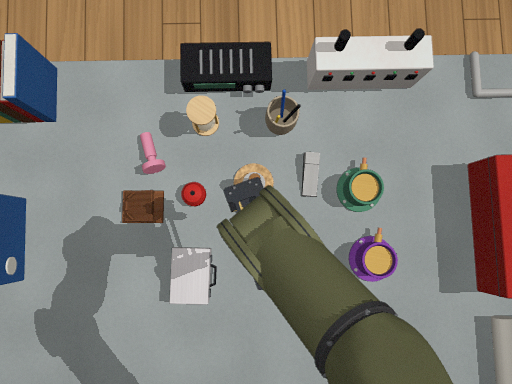

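```bash
python3 -c "
from plant import r
print(r.finish_job(),r.get_state()['clock'])"
```

```text
the job is handed in; nothing more can be done
the job is handed in; nothing more can be done
```

The greaser has had its stroke, and the tamper is standing upright on the cork coaster. I handed the job in at about 17 s; `finish_job` reports no verdict.

- **Press:** I took the wooden-handled tamper from its rest by the handle, stood it upright and pressed the brass plate in the green guard. It was bottomed for about 1.5 s at a net push of 21–32 N, well over the 10.5 N the spring takes at the bottom. The wrist picture during the hold matched a level plate 27 mm below the rim. The tool's tilt read at most about 0.006 rad.
- **Disagreement during the press:** the foot was about 2–3 mm off centre in x, with a side force of up to 7 N. A small correction brought the side force down to about 2 N, but the foot stayed about 2 mm off centre.
- **Placing:** after I let the plate come back up, I stood the tamper on the coaster and let go. In the final scene picture it stands upright in the middle, within about 2 mm. In the top picture the gripper partly hid it. The two cameras put the coaster's centre about 4 mm apart in x; I used the value that the top and wrist views agreed on.
- **Everything else:** the final pictures show the plate up again, and by eye the other things where they were at the start. The gripper is clear of everything and reads no contact force.

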